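# Put the last tire lever away and snap the case shut

## Task

The tire is back on: press the orange thumb pad of the tackle case so that its lid springs fully open, put the blue tire lever that lies on the bench in with the other two, and push the lid down until it snaps shut and stays shut. Leave the headlamp, the cup, the pump and the rasp where they are.

Things in the scene. Friction and masses are not known exactly. Their poses are not given: they have to be found in the camera images.
- case: Tackle case screwed to the bench: smoke-clear base 150 (x) x 200 (y) x 45 mm high, walls and floor 4 mm, clear lid in a dark grey frame. Origin: centre of its underside; -x is its front (latch side, towards the robot), +x the hinge side. The latch housing sticks out to x = -119 mm within y +-55 mm. Shut, the lid's top is 54 mm high; the orange claws (x -81 to -93, y +-34 mm) reach 63 mm.
- case_free (a point): Middle of the free front half of the case's inner floor: 36 mm in front of the case's centre, 4 mm above the bench. Free floor around it: +-34 mm along the case's x, +-96 mm along its y. The two stored levers lie along y farther back, about 56 and 88 mm behind this spot.
- lid (a joint): Lid angle, rad: 0 shut (about 0.005 when latched), 1.66 fully open, just past upright. A damped spring drives it open: freed, it is fully open in 0.5 s and stays there. It takes 0.5 to 1 N at the front edge to swing down, about 5 N over the last 10 mm of the edge's travel, where its lip rides past the claws, which then snap over it. A hard stop lies 1 mm below shut.
- lid_hinge (a point): Middle of the hinge axis (along the case's y): 77 mm behind the case's centre, 46 mm above the bench.
- lid_edge (a point): On the lid's outer face, mid-width, 10 mm in from the front edge, 146 mm from the hinge axis along the lid; the face lies 8 mm off the plane through the axis. Lid: 156 mm deep from the hinge, 204 wide, 8 thick. The point is 54 mm above the bench when shut, about 190 when open. The outer face looks up when shut, away from the robot (case's +x) when open; push there to shut it.
- latch (a joint): Angle of the orange latch crank, rad: 0 up (at rest), 0.22 hard down. Pressing the pad swings two claws forward off the lid's lip: the lid is freed at about 0.12 (pad 4 mm down, about 4 N); hard down is 7 mm and about 5.5 N. It springs back when let go.
- latch_pad (a point): Press spot on the orange thumb pad: top face, 36 mm above the bench at rest, 111 mm in front of the case's centre. The pad is 56 mm wide (case's y) and reaches 13 mm ahead of and 17 mm behind this spot; it is pressed straight down. The lid's front edge rises on its arc 29 mm behind this spot, swinging back, so keep the hand clear of that.
- lever: The blue plastic tire lever on the bench, 118 mm long (its x), 19 mm wide (y), 11 mm high, 20 to 40 g, lying flat; the thinner turned-up scoop end at +x, to x = +61 mm, the butt at x = -57 mm. Origin: centre of the underside; grip it across its width anywhere between x = -40 and +10 mm.
- lever_b: A second lever of the same kind, lying in the case near the hinge side, along the case's y. Origin: centre of its underside.
- lever_c: A third lever of the same kind, lying in the case beside it, nearer the middle. Origin: centre of its underside.
- headlamp: Yellow bicycle headlamp with a black foot, 74 x 44 x 50 mm, loose on the bench. Origin: centre of the underside. To be left alone.
- cap_cup: Black plastic cup of valve caps, 64 mm across the rim, 45 mm high, loose. Origin: centre of the underside. To be left alone.
- pump: Aluminium mini pump with black ends, 200 mm long (its x), 30 mm wide, 34 mm high, loose. Origin: middle of its length, on the bench. To be left alone.
- rasp: Steel rasp with a wooden handle, 195 mm long (its x), 27 mm wide, 27 mm high, loose. Origin: middle of its length, on the bench. To be left alone.
Mind the look-alikes: they are no part of the job. What is shaped like the lever but brown or red is not meant.

How it is judged:
By the outcome, as a careful person would: the job done as asked, in the order asked, and still so for the second after the job is handed in, with the robot touching nothing.
It also fails if it takes over 58 s, if anything falls off the work surface, if the arm or the gripper's body presses on something with over 40 N, if the wrist force passes 120 N, or if a joint passes its speed limit or range.

## Robot

A 7-joint arm with a two-finger parallel gripper is mounted at the origin on the work surface. World frame = base frame: x ahead of the robot, y to its left, z up, the work surface at z = 0. Lengths are in m, angles in rad, forces in N, time in s.
With the tool pointing down it reaches from about 0.375 to 0.925 m from the base axis. Payload 3.1 kg.
Tool frame: the origin (TCP) lies between the finger pads; the fingertips stand 19 mm ahead of it and the grasp point (between the pads) is the TCP; z points along the fingers, y is the direction in which the jaws open and shut (so a half turn about z gives the same grasp; the last joint's range is limited). The gripper opens to 85 mm and grips with 20 to 120 N. Pads are 22 mm wide; open, the fingers measure 114 mm over their backs; the gripper's body (76 mm by 85 mm) begins 54 mm behind the grasp point. The pads swing forward as they close: fully open they stand 13 mm farther back than shut.
Start: joints at [-1.216, 0.383, 0.044, 1.598, -0.018, 1.161, -0.05], TCP at [0.284, 0.585, 0.25] pointing down, gripper open.
Joint ranges: [-2.61, 2.61], [-0.41, 2.15], [-1.48, 1.57], [0, 2.5], [-1.57, 4.71], [0.05, 1.97], [-2.85, 2.85]. Speed limits (rad/s): [2.79, 2.79, 3.14, 3.14, 3.14, 3.14, 3.14].

## Interface

Orientations are given as a unit quaternion [x, y, z, w].
In Python, from bench import move_ptp, movel, move_j, move_gripper, pause, inverse_kinematics, read_camera, camera_params, MotionError, sign_off, look_for, tip_of, read_time_s, read_qpos, read_joint_vel, read_effort, read_eef_pos, read_tcp_rot, read_ft_force, read_ft_torque, read_finger_gap gives the robot as it stands. Calls block until the motion is done:
- move_ptp(position, orientation): joint-space move of the TCP to a pose.
- movel(position, orientation=None, speed=0.15): straight line of the TCP; orientation=None keeps the orientation; speed is the mean speed in m/s.
- move_j(angles): joint-space move.
- move_gripper(opening, effort=None): finger opening in m; effort is the grip in N (None keeps the last); returns when the fingers have stopped.
- pause(seconds).
- inverse_kinematics(position, orientation): joint angles nearest the present ones, or None.
- read_camera(name): name is "side" or "top" or "wrist"; returns the picture (384x512x3 uint8, red, green, blue); there is no depth.
- camera_params(name): a dict with "K" (3x3 intrinsics, pixels), "camera_from_world" (4x4, takes a point from world to camera coordinates). Camera axes: x right, y down, z forward; pixel columns grow to the right and rows downward; lengths in m; the calibration is good to about 2 mm. A picture is of the moment at which its call begins: read the wrist's pose just before it. camera_params takes no time and is no camera call; for the wrist camera it gives the pose at the moment of the call.
A pose or a line that the arm cannot do raises MotionError and nothing moves.
- sign_off(): hands the job in, once; it reports no verdict.
Trained networks look in the newest picture that a camera, given by its name, has taken for a name from the list of things; names that differ only in an ending like _2 or _b are one class to them, and where a whole thing is asked for, a point or a joint stands for the part that bears it (a point fixed in the world has none). Each returns a list of dicts, best first, with "confidence" (0 to 1); they miss things now and then, are a little off and sometimes report something else, mostly with a low value. They report only what shows in the picture. A call takes as long as a camera call. They do not tell look-alikes from the thing itself.
- look_for(camera, name): "at" ([column, row] in pixels, amid what is visible of it).
- tip_of(camera, name): "at" ([column, row] in pixels: a listed point, or the origin of a listed thing).
Readings, each from a call of its own:
- read_time_s(): time.
- read_qpos(): joint angles.
- read_joint_vel(): joint speeds.
- read_effort(): joint torques, N m.
- read_eef_pos(): TCP position.
- read_tcp_rot(): TCP orientation.
- read_ft_force(): force on the tool from outside, world axes, zero at the start.
- read_ft_torque(): the same for the moment, N m.
- read_finger_gap(): finger opening in m.
Only numpy, scipy, OpenCV 4.12 (cv2) and the standard library are available. Lean on these libraries where they do the work, as an engineer would, in place of code of your own. Each camera call takes 0.05 s, during which the arm holds its last target.

## Working session

There is one attempt and no reset: what is moved stays moved. The work goes in short steps, each a Python script; the robot and the scene stay as the last script left them, time stands still between calls to the robot, and variables do not carry over. Pictures are saved under pics/ and viewed, and the job is handed in when it is done.

```bash
ls; mkdir -p pics; cat > h.py <<'E'
import numpy as np, cv2
from bench import *
def snap(cam,fn):
    P=camera_params(cam); im=read_camera(cam); cv2.imwrite('pics/'+fn,cv2.cvtColor(im,cv2.COLOR_RGB2BGR)); return im,P
def ray(P,px):
    K=np.array(P["K"]);T=np.array(P["camera_from_world"]);R=T[:3,:3]
    o=-R.T@T[:3,3]; d=R.T@np.linalg.solve(K,[px[0],px[1],1.]); return o,d/np.linalg.norm(d)
def atz(P,px,z):
    o,d=ray(P,px); return o+d*(z-o[2])/d[2]
def tri(rs):
    A=np.zeros((3,3));b=np.zeros(3)
    for o,d in rs:
        M=np.eye(3)-np.outer(d,d);A+=M;b+=M@o
    p=np.linalg.solve(A,b); return p,[float(np.linalg.norm((np.eye(3)-np.outer(d,d))@(p-o))) for o,d in rs]
def proj(P,p):
    K=np.array(P["K"]);T=np.array(P["camera_from_world"]);c=T[:3,:3]@np.array(p)+T[:3,3];u=K@c;return u[:2]/u[2]
E
python3 - <<'E'
from h import *
for c in ["side","top","wrist"]:
    im,P=snap(c,c+'0.png')
    T=np.array(P["camera_from_world"]);print(c,np.round(-T[:3,:3].T@T[:3,3],3),np.round(T[:3,:3],2).tolist(),np.array(P["K"])[0,0])
    if c!="wrist":
        for n in ["latch_pad","lid_edge","lid_hinge","case","case_free","lever","headlamp","cap_cup","pump","rasp"]:
            print(n,[(np.round(d["at"],1).tolist(),round(d["confidence"],2)) for d in tip_of(c,n)][:4])
print(read_tcp_rot(),read_time_s(),read_finger_gap(),read_ft_force())
E
```

```text
pics
side [ 0.388 -0.892  0.681] [[0.99, -0.16, 0.0], [-0.09, -0.55, -0.83], [0.13, 0.82, -0.56]] 381.09207185340944
latch_pad [([231.4, 180.4], 0.69)]
lid_edge [([247.2, 179.7], 0.6)]
lid_hinge [([291.1, 180.2], 0.98)]
case [([267.5, 193.5], 0.83), ([291.9, 182.0], 0.2)]
case_free [([252.7, 189.8], 0.74)]
lever [([198.4, 250.8], 0.8), ([323.4, 292.8], 0.69), ([256.0, 266.1], 0.64)]
headlamp [([184.1, 173.5], 0.78)]
cap_cup [([338.3, 240.0], 0.87)]
pump [([240.5, 306.6], 0.75), ([254.9, 188.4], 0.41)]
rasp [([221.1, 144.6], 0.72)]
top [0.383 0.029 1.352] [[-0.03, -1.0, 0.0], [-1.0, 0.03, -0.09], [0.09, -0.0, -1.0]] 409.1554751637002
latch_pad [([231.4, 208.0], 0.77)]
lid_edge [([233.2, 193.9], 0.63)]
lid_hinge [([246.8, 148.3], 0.6)]
case [([238.0, 178.0], 0.95)]
case_free [([236.0, 190.9], 0.95), ([233.1, 193.4], 0.28)]
lever [([237.8, 190.1], 0.74), ([327.2, 197.2], 0.69), ([356.9, 155.1], 0.64), ([310.6, 238.7], 0.6)]
headlamp [([181.7, 255.3], 0.61)]
cap_cup [([311.3, 130.5], 0.8)]
pump [([371.1, 210.6], 0.57)]
rasp [([137.8, 213.3], 0.91)]
wrist [0.223 0.616 0.374] [[0.44, 0.9, -0.0], [0.86, -0.42, 0.27], [0.25, -0.12, -0.96]] 316.304132629048
[ 2.24452331e-01  9.74485069e-01 -2.14140061e-05 -2.81360758e-05] 1.15 0.08531524673098187 [ 0.0151621  -0.0560436  -0.03600659]
```

View pics/side0.png

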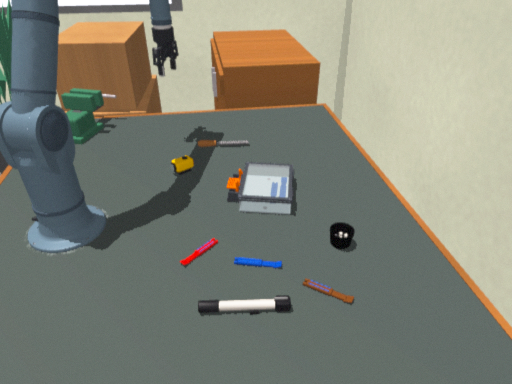

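View pics/top0.png

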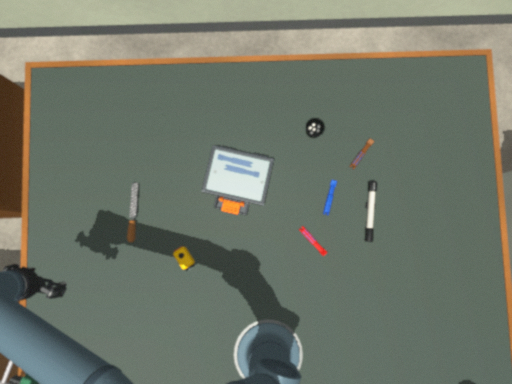

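The top view shows the case around (238,178) with its orange pad at (232,208). The blue lever is at about (329,197), the red one at (312,240) and the brown one at (362,153). In the side view the blue lever is at about (258,263).

```bash
python3 - <<'E'
from h import *
Pt=camera_params("top");Ps=camera_params("side")
for n,t,s in [("pad",(231.4,208),(231.4,180.4)),("edge",(233.2,193.9),(247.2,179.7)),("hinge",(246.8,148.3),(291.1,180.2)),("case",(238,178),(267.5,193.5)),("free",(236,190.9),(252.7,189.8)),("lever",(327.2,197.2),(256,266.1))]:
    p,e=tri([ray(Pt,t),ray(Ps,s)]);print(n,p.round(4),np.round(e,4))
for c,P in (("top",Pt),("side",Ps)):
    im=cv2.imread(f'pics/{c}0.png');hsv=cv2.cvtColor(im,cv2.COLOR_BGR2HSV)
    for nm,lo,hi in [("blue",(105,150,60),(125,255,255)),("orange",(6,200,150),(18,255,255))]:
        m=cv2.inRange(hsv,lo,hi);n,l,st,ce=cv2.connectedComponentsWithStats(m)
        for i in range(1,n):
            if 40<st[i,4]<1500:
                ys,xs=np.nonzero(l==i);print(c,nm,st[i],ce[i].round(1),atz(P,ce[i],0.006 if nm=="blue" else .036).round(4))
                if nm=="blue":
                    q=np.array([atz(P,(x,y),.008)[:2] for x,y in zip(xs,ys)]);mu=q.mean(0);u,s,v=np.linalg.svd(q-mu);a=v[0];t=(q-mu)@a;print(a,np.degrees(np.arctan2(a[1],a[0])),mu+a*t.min(),mu+a*t.max())
E
```

```text
pad [0.4702 0.1034 0.0466] [0.0001 0.0001]
edge [0.5168 0.0963 0.0489] [0.0017 0.0017]
hinge [0.6521 0.0495 0.065 ] [0.0063 0.0063]
case [0.5767 0.0813 0.0006] [0.0039 0.0039]
free [0.5314 0.0885 0.0147] [0.0031 0.0031]
lever [ 0.499  -0.2143 -0.0108] [0.0019 0.0019]
top blue [324 180  13  35 174] [329.6 196.8] [ 0.5005 -0.2195  0.006 ]
[-0.96022099  0.2792412 ] 163.78507733994914 [ 0.55608923 -0.23533416] [ 0.44536311 -0.20313397]
top orange [221 198  22  14 141] [230.6 205.9] [0.4779 0.1064 0.036 ]
side blue [234 257  48  11 318] [256.5 262.1] [ 0.4978 -0.2175  0.006 ]
[ 0.95578202 -0.29407607] -17.102142556051742 [ 0.44410846 -0.20299478] [ 0.55560729 -0.23730086]
side orange [227 169  16  22 149] [234.2 181.7] [0.4795 0.1113 0.036 ]
```

```bash
cat >> h.py <<'E'
from scipy.spatial.transform import Rotation as Ro
def quat(yaw,tilt=0.):
    # tool x = direction -(cos yaw,sin yaw); tool y = (-sin,cos); tilt leans approach forward (+case x)
    c,s=np.cos(yaw),np.sin(yaw)
    B=np.array([[-c,-s,0],[-s,c,0],[0,0,-1]]).T
    return (Ro.from_matrix(B)*Ro.from_euler('y',-tilt)).as_quat()
E
python3 - <<'E'
from h import *
yaw=np.radians(-15)
for i,(x,y,z,yw) in enumerate([(0.54,0.09,0.33,yaw),(0.50,-0.215,0.26,np.radians(-17))]):
    move_ptp([x,y,z],quat(yw));im,P=snap("wrist",f"w{i}.png")
    print(read_eef_pos().round(4),np.array(read_qpos()).round(3),read_time_s())
    for n in ["latch_pad","lid_edge","lid_hinge","case","case_free"] if i==0 else ["lever"]:
        print(n,[(np.round(d["at"],1).tolist(),round(d["confidence"],2)) for d in tip_of("wrist",n)][:4])
    np.save(f"P{i}.npy",P,allow_pickle=True)
E
```

```text
[0.5398 0.0917 0.3297] [-0.621  0.126  0.415  1.767 -0.053  1.261  1.119] 3.225
latch_pad [([256.1, 95.3], 0.94), ([488.4, 27.5], 0.7)]
lid_edge []
lid_hinge [([253.1, 238.0], 0.88), ([486.9, 29.8], 0.44)]
case [([251.6, 180.4], 0.65)]
case_free []
[ 0.5014 -0.2128  0.2602] [-0.283  0.199  0.688  1.869 -0.141  1.122  1.736] 4.725
lever [([263.9, 21.6], 0.94), ([249.6, 154.4], 0.63), ([201.1, 281.9], 0.56)]
```

View pics/w0.png

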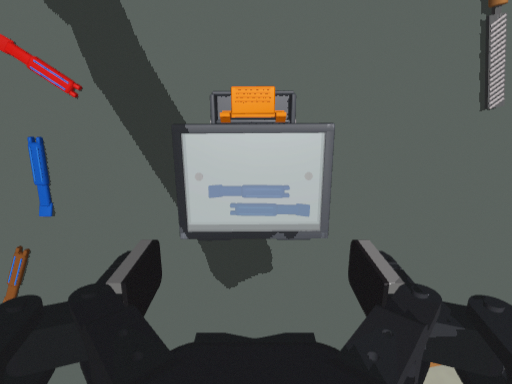

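View pics/w1.png

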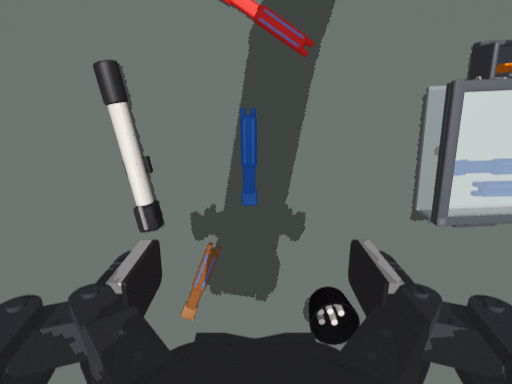

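The first wrist view shows the shut case, with lid corners at about (174,124), (333,124), (329,238) and (182,238) and the pad at about (254,99). In the second, the blue lever runs vertically from (249,108) to (249,205), with its narrow end far from the robot.

```bash
python3 - <<'E'
from h import *
P0=np.load("P0.npy",allow_pickle=True).item();P1=np.load("P1.npy",allow_pickle=True).item()
Pt=camera_params("top");Ps=camera_params("side")
C=[atz(P0,p,.054) for p in [(174,124),(333,124),(329,238),(182,238)]]
print(np.round(C,4)); print([np.linalg.norm(C[i]-C[(i+1)%4]).round(3) for i in range(4)])
f=(C[0]+C[1])/2;b=(C[2]+C[3])/2;d=b-f;print("yaw",np.degrees(np.arctan2(d[1],d[0])),np.degrees(np.arctan2(*(C[0]-C[1])[[0,1]])),"center",(f+b)/2)
print("pad",atz(P0,(256.1,95.3),.036),tri([ray(P0,(256.1,95.3)),ray(Pt,(231.4,208)),ray(Ps,(231.4,180.4))]))
print("hinge",atz(P0,(253.1,238),.046),"case",atz(P0,(251.6,180.4),0))
im=cv2.imread('pics/w0.png');hsv=cv2.cvtColor(im,cv2.COLOR_BGR2HSV);m=cv2.inRange(hsv,(6,180,120),(18,255,255));m[:,:200]=0;m[:,320:]=0
ys,xs=np.nonzero(m[:110]);print("pad px",xs.min(),xs.max(),ys.min(),ys.max())
print("pad corners",[atz(P0,p,.036).round(4) for p in [(232,87),(274,87)]])
def ends(im,lo,hi,P,z,region=None):
    m=cv2.inRange(cv2.cvtColor(im,cv2.COLOR_BGR2HSV),lo,hi);n,l,st,ce=cv2.connectedComponentsWithStats(m)
    for i in range(1,n):
        if st[i,4]<300: continue
        ys,xs=np.nonzero(l==i);q=np.array([atz(P,(x,y),z)[:2] for x,y in zip(xs,ys)]);mu=q.mean(0);a=np.linalg.svd(q-mu,full_matrices=False)[2][0];t=(q-mu)@a
        print(st[i],ce[i].round(1),"ang",np.degrees(np.arctan2(a[1],a[0])),"len",np.ptp(t),"mid",mu+a*(t.min()+t.max())/2,"mu",mu)
ends(cv2.imread('pics/w1.png'),(105,150,60),(125,255,255),P1,.008)
ends(cv2.imread('pics/w0.png'),(105,150,60),(125,255,255),P0,.008)
print("lev tri",tri([ray(P1,(249.4,154.5)),ray(P0,(41,177)),ray(Ps,(257.5,262.5)),ray(Pt,(329.6,197.0))]))
E
```

```text
[[ 0.4769  0.0067  0.054 ]
 [ 0.5274  0.1972  0.054 ]
 [ 0.6772  0.1625  0.054 ]
 [ 0.6256 -0.0324  0.054 ]]
[np.float64(0.197), np.float64(0.154), np.float64(0.202), np.float64(0.154)]
yaw -13.875091674631731 -165.15730798156164 center [0.57678591 0.08348725 0.054     ]
pad [0.46986238 0.11385477 0.036     ] (array([0.47033388, 0.1087826 , 0.04284573]), [0.005040604820866005, 0.0051732768129423914, 0.00034684712235730843])
hinge [0.65408379 0.06089882 0.046     ] case [0.58443517 0.07693325 0.        ]
pad px 231 274 86 109
pad corners [array([0.4524, 0.0871, 0.036 ]), array([0.466 , 0.1381, 0.036 ])]
[ 240  108   17   98 1396] [248.5 155.8] ang -16.56206414587395 len 0.11780529866870193 mid [ 0.49981145 -0.21851329] mu [ 0.49741047 -0.21779925]
[  28  137   25   80 1110] [ 40.2 174.7] ang -16.478179929008647 len 0.1180674830238919 mid [ 0.5005412  -0.21681723] mu [ 0.49665278 -0.21566704]
lev tri (array([ 0.49898819, -0.21802834,  0.00478955]), [0.0034881640883406453, 0.0006990440844824242, 0.0012543164897629426, 0.001907869530378783])
```

```bash
cat >> h.py <<'E'
YAW=np.radians(-14.8); O=np.array([.5783,.0827])
def cw(x,y,z):
    c,s=np.cos(YAW),np.sin(YAW); return np.array([O[0]+c*x-s*y,O[1]+s*x+c*y,z])
E
python3 - <<'E'
from h import *
t=np.radians(20);q=quat(YAW,t);z=Ro.from_quat(q).apply([0,0,1]);print(z.round(3))
def tip(x,zz): return cw(x,0,zz)-0.019*z
tx=-.107
move_gripper(0.0,20)
move_ptp(tip(tx,.085),q);im,P=snap("wrist","w2.png");print([(np.round(d["at"],1),round(d["confidence"],2)) for d in tip_of("wrist","latch_pad")]);np.save("P2.npy",P,allow_pickle=True)
movel(tip(tx,.052),q,speed=.08)
print(read_ft_force().round(2),read_time_s(),read_finger_gap())
snap("side","s1.png")
E
```

```text
[ 0.331 -0.087 -0.94 ]
[(array([249.4, 177.5]), 0.59)]
[0.03 0.15 0.46] 7.575 -6.443076245456874e-05
```

View pics/w2.png

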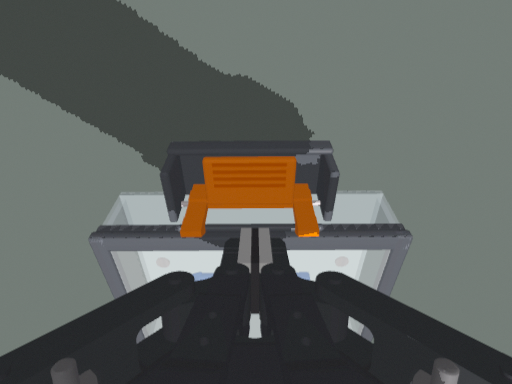

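View pics/s1.png

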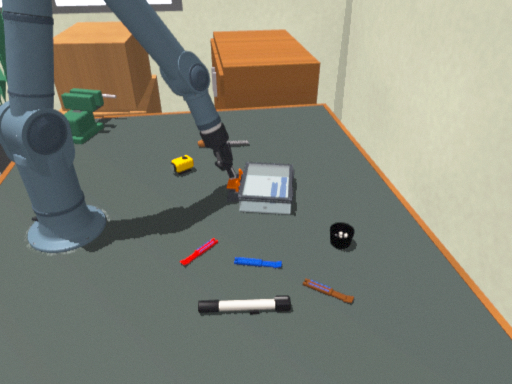

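The wrist view shows the closed fingertips centred on the orange pad, which spans about (205–297, 156–208). The side view shows the hand leaning towards the robot, just above the pad.

```bash
python3 - <<'E'
from h import *
P0=np.load("P0.npy",allow_pickle=True).item();P2=np.load("P2.npy",allow_pickle=True).item()
print(tri([ray(P0,(253,98)),ray(P2,(249.4,177.5))]),cw(-.111,0,.036))
for a,b in [((232,87),(205,156)),((274,87),(294,156))]: print(tri([ray(P0,a),ray(P2,b)]), cw(-.124,.028,.036))
t=np.radians(20);q=quat(YAW,t);z=Ro.from_quat(q).apply([0,0,1])
def tip(x,zz): return cw(x,0,zz)-0.019*z
tx=-.107;h=.050
f0=read_ft_force()
while h>.030:
    h-=.002; movel(tip(tx,h),q,speed=.04); f=read_ft_force()-f0
    if f[2]>1.0: break
print("contact",h,f.round(2))
for d in (.004,.002):
    h-=d; movel(tip(tx,h),q,speed=.03); print(h,(read_ft_force()-f0).round(2))
pause(.6); snap("side","s2.png");print([(np.round(d["at"],1),round(d["confidence"],2)) for d in tip_of("side","lid_edge")],read_time_s(),read_eef_pos(),(read_ft_force()-f0).round(2))
E
```

```text
(array([0.47195676, 0.10901409, 0.03198364]), [0.00019783228538322028, 0.00019783228538323543]) [0.4709826  0.11105448 0.036     ]
(array([0.45200066, 0.08657907, 0.02882211]), [0.00017453158109030016, 0.00017453158109030677]) [0.46556638 0.14144633 0.036     ]
(array([0.46581232, 0.13854008, 0.02877508]), [6.355744885445433e-05, 6.355744885446864e-05]) [0.46556638 0.14144633 0.036     ]
contact 0.046 [0.28 0.83 1.25]
0.041999999999999996 [-0.67  0.1   0.25]
0.039999999999999994 [0.03 0.1  0.14]
[(array([245.1, 178.2]), 0.61)] 9.3583 [0.46856342 0.11170887 0.05785357] [-0.31  0.48  0.2 ]
```

View pics/s2.png

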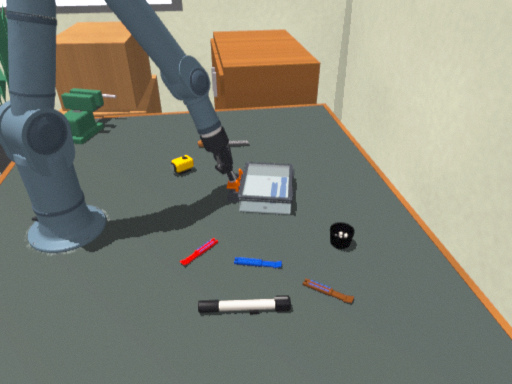

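The lid is still shut: the earlier "contact" was only dynamic force noise. I'll continue down, letting each force reading settle.

```bash
python3 - <<'E'
from h import *
t=np.radians(20);q=quat(YAW,t);z=Ro.from_quat(q).apply([0,0,1])
def tip(x,zz): return cw(x,0,zz)-0.019*z
tx=-.107;h=.040
f0=read_ft_force();hc=None
while h>.026:
    h-=.002; movel(tip(tx,h),q,speed=.03); pause(.1); f=read_ft_force()-f0; print(round(h,3),f.round(2))
    if f[2]>4.6: break
pause(.5); snap("side","s3.png");print([(np.round(d["at"],1),round(d["confidence"],2)) for d in tip_of("side","lid_edge")],read_time_s(),read_eef_pos(),(read_ft_force()-f0).round(2))
E
```

```text
0.038 [-0.21 -0.06  1.43]
0.036 [-0.55  1.58  1.87]
0.034 [-3.13  0.64  4.55]
0.032 [-3.81  2.4   6.26]
[(array([302.4, 138.7]), 0.79), (array([271.6, 194.7]), 0.71)] 11.3583 [0.468281   0.1119165  0.04983886] [-4.12  1.9   5.32]
```

View pics/s3.png

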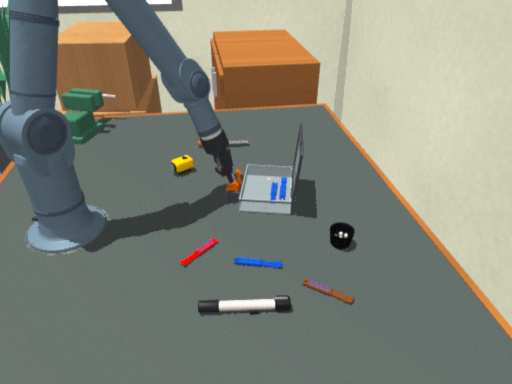

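The side view shows the lid fully open, with its front edge at about (300,128) and both stored levers inside. Next I'll back off and grasp the blue lever.

```bash
python3 - <<'E'
from h import *
q=quat(YAW,np.radians(20));z=Ro.from_quat(q).apply([0,0,1])
p=read_eef_pos(); movel(p-0.10*z+np.array([-.01,0,0.01]),q,speed=.2)
yl=np.radians(-16.5);ql=quat(yl);g=np.array([.4945,-.2165])
move_ptp([*g,.13],ql); move_gripper(.045,30)
f0=read_ft_force()
movel([*g,.06],ql,speed=.15)
im,P=snap("wrist","w3.png")
movel([*g,.021],ql,speed=.08)
pause(.1);print((read_ft_force()-f0).round(2),read_eef_pos())
move_gripper(.0,30); print("gap",read_finger_gap(),(read_ft_force()-f0).round(2),read_time_s())
snap("wrist","w4.png")
E
```

```text
[-0.33  0.24 -0.47] [ 0.49477064 -0.2168641   0.02128373]
gap 0.017941340018664147 [ 0.22 -0.3   1.92] 15.85
```

View pics/w3.png

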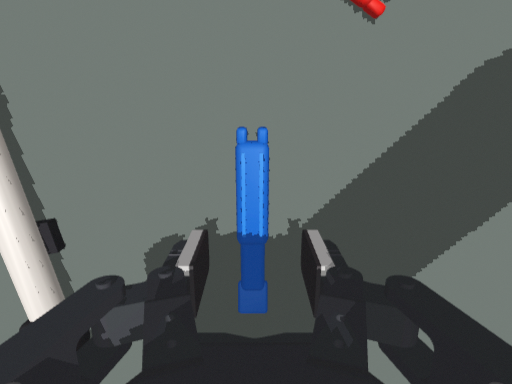

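View pics/w4.png

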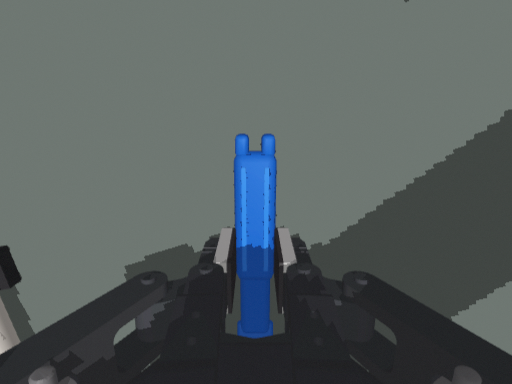

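The wrist views show the lever centred between the jaws, and the finger gap is 17.9 mm, so it is held. Now I'll lift it and turn it to lie along the case's y.

```bash
python3 - <<'E'
from h import *
p=read_eef_pos(); movel([p[0],p[1],.16],speed=.2); print("gap",read_finger_gap())
best=None
for yw in (YAW+np.pi/2,YAW-np.pi/2):
    c=cw(-.033,0,.16)-.006*np.array([np.cos(yw),np.sin(yw),0]); j=inverse_kinematics(c,quat(yw)); print(np.degrees(yw),None if j is None else np.round(j,2))
    if j is not None and (best is None or abs(np.array(j)-read_qpos()).max()<best[0]): best=(abs(np.array(j)-read_qpos()).max(),yw,c)
_,yw,c=best;print(best);move_ptp(c,quat(yw));np.save("place.npy",[yw,*c])
print(read_eef_pos(),read_finger_gap(),read_time_s());im,P=snap("wrist","w5.png");np.save("P5.npy",P,allow_pickle=True);snap("side","s5.png")
for x,y,z in [(-.07,.095,.045),(-.07,-.095,.045),(-.033,.0,.004),(.021,0,.015),(.052,0,.015)]: print((x,y,z),proj(P,cw(x,y,z)).round(0))
E
```

```text
gap 0.01797976511824242
75.2 [-0.47  0.31  0.28  1.93 -0.11  0.92  2.74]
-104.8 [-1.25  0.85  1.42  1.95 -0.91  1.22  0.25]
(np.float64(0.8232456537451931), np.float64(1.3124875974997359), array([0.54486215, 0.08532877, 0.16      ]))
[0.54435695 0.08290768 0.15903403] 0.017897783833776885 17.9083
(-0.07, 0.095, 0.045) [298. 304.]
(-0.07, -0.095, 0.045) [307.  71.]
(-0.033, 0.0, 0.004) [255. 186.]
(0.021, 0, 0.015) [194. 190.]
(0.052, 0, 0.015) [159. 190.]
```

View pics/w5.png

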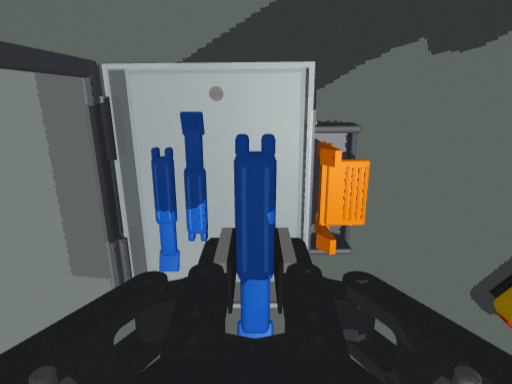

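View pics/s5.png

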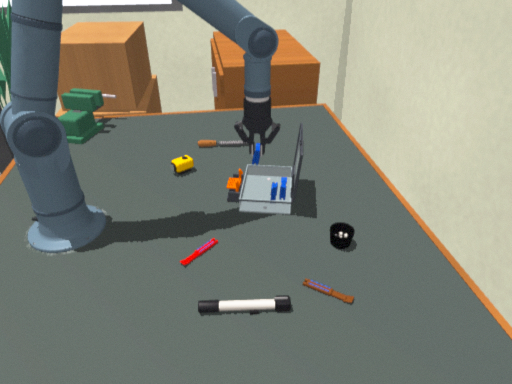

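The wrist view from above shows the open case. The stored levers are at columns ~165 and ~196, the held lever at ~256 and the front wall at ~310. These match my projections (159, 194 and ~302), so I'll lower it.

```bash
python3 - <<'E'
from h import *
yw,x,y,_=np.load("place.npy");q=quat(yw)
movel([x,y,.06],q,speed=.15);pause(.1);f0=read_ft_force()
movel([x,y,.030],q,speed=.06);pause(.1)
h=.030
while h>.0235:
    f=read_ft_force()-f0;print(h,f.round(2))
    if f[2]>2.5:break
    h-=.0015;movel([x,y,h],q,speed=.03);pause(.08)
move_gripper(.030,20);print(read_finger_gap(),(read_ft_force()-f0).round(2))
movel([x,y,.07],q,speed=.1);movel([x,y,.17],q,speed=.25)
im,P=snap("wrist","w6.png");np.save("P6.npy",P,allow_pickle=True);snap("top","t6.png")
print(read_time_s())
E
```

```text
0.03 [0.94 1.13 0.98]
0.028499999999999998 [ 0.42  0.76 -0.6 ]
0.026999999999999996 [0.21 0.64 0.43]
0.025499999999999995 [ 0.72  0.52 -0.4 ]
0.023999999999999994 [-1.86  0.16 10.73]
0.02962631698153358 [-0.35  0.73  1.07]
22.5417
```

View pics/w6.png

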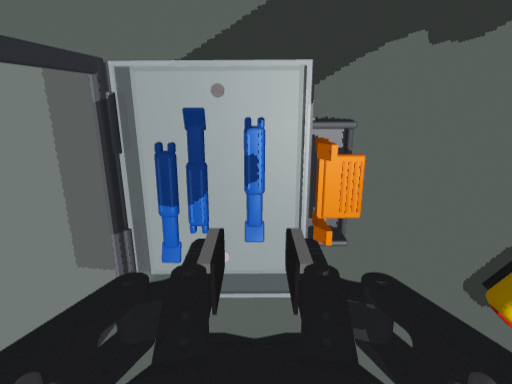

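The wrist view shows the blue lever flat at column ~255 (rows 118–242), beside the stored levers at ~168 and ~197 and clear of all walls. Now I'll close the gripper, go over and behind the lid, and check my lid model against a picture.

```bash
cat >> h.py <<'E'
def tipc(th,r):
    # world TCP so that the front lower corner of closed fingertips is on the lid's outer face
    x=.077-r*np.cos(th)+.008*np.sin(th); z=.046+r*np.sin(th)+.008*np.cos(th)
    return cw(x+.011,0,z+.019)
E
python3 - <<'E'
from h import *
p=read_eef_pos();movel([p[0],p[1],.32],speed=.3)
move_gripper(0.0,60)
q=quat(YAW)
a=tipc(1.66,.128);e=cw(1,0,0)-cw(0,0,0);s=a+.03*e
print(a,s)
move_ptp([s[0],s[1],.32],q);movel(s,q,speed=.2)
im,P=snap("side","s7.png");snap("wrist","w7.png")
print(proj(P,tipc(1.66,.146)-.011*e-[0,0,.019]),[(np.round(d["at"],1),round(d["confidence"],2)) for d in (read_camera("side") is not None and tip_of("side","lid_edge"))],read_time_s(),read_eef_pos())
E
python3 -c "
import cv2;a=cv2.imread('pics/s7.png')[80:280,180:380];cv2.imwrite('pics/s7c.png',cv2.resize(a,(600,600)))"
```

```text
[0.68210892 0.0552725  0.19177839] [0.71111362 0.04760913 0.19177839]
[302.13225843 140.55725837] [(array([303.4, 138.8]), 0.93), (array([251.4, 189.2]), 0.22)] 25.8 [0.71243142 0.0475043  0.19410541]
```

View pics/s7c.png

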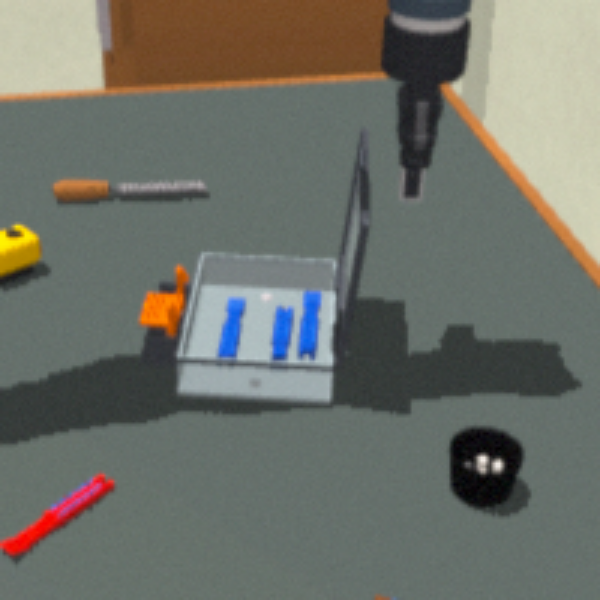

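View pics/w7.png

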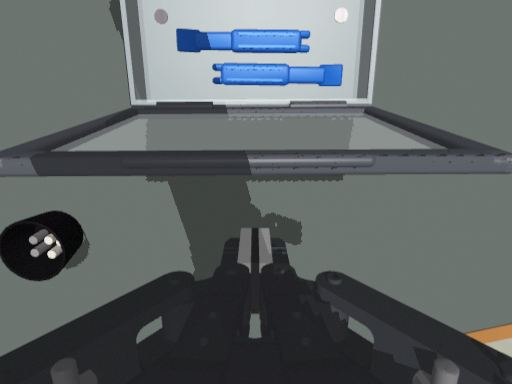

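The side view shows all three levers inside, the lid upright and the closed fingers behind it. The projected edge point (302,141) agrees with the network's (303,139), so I'll start pushing.

```bash
python3 - <<'E'
from h import *
q=quat(YAW);f0=read_ft_force()
e=cw(1,0,0)-cw(0,0,0)
movel(tipc(1.66,.138)+.02*e,q,speed=.1)
for th in (1.6,1.4,1.2,1.0,.8,.6,.45,.3,.2):
    r=.138+.008*(1.6-th)/1.6
    movel(tipc(th,r),q,speed=.15); print(th,(read_ft_force()-f0).round(1))
snap("side","s8.png");print(read_time_s(),read_eef_pos(),tipc(.2,.145))
E
python3 -c "
import cv2;a=cv2.imread('pics/s8.png')[80:280,180:380];cv2.imwrite('pics/s8c.png',cv2.resize(a,(600,600)))"
```

```text
1.6 [ 1.2  0.4 -1. ]
1.4 [ 0.4 -0.3 -0.1]
1.2 [-0.2 -0.   0.1]
1.0 [-0.6 -0.1 -0. ]
0.8 [ 0.5 -0.4  1.5]
0.6 [1.1 0.3 0.7]
0.45 [ 0.5 -0.4  1.7]
0.3 [0.  1.3 0.6]
0.2 [ 0.3 -0.1  0.4]
29.0 [0.52779571 0.09600531 0.10205792] [0.52752215 0.09611609 0.10164759]
```

View pics/s8c.png

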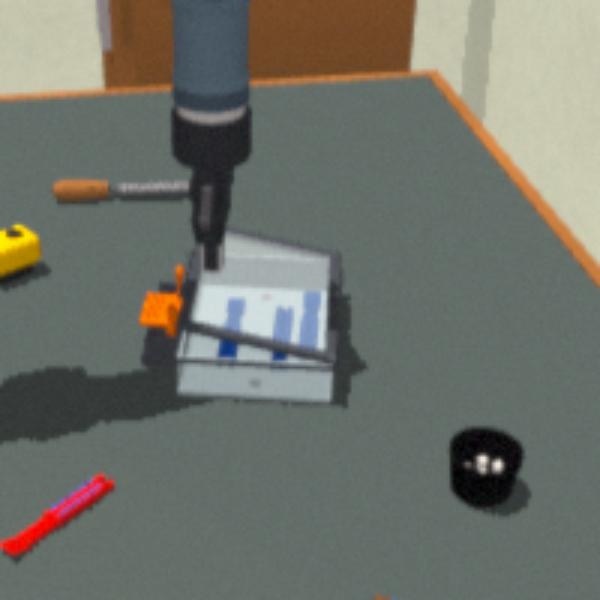

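The side view shows the lid nearly down under the fingertip, so I'll press on with force steps.

```bash
python3 - <<'E'
from h import *
q=quat(YAW);p=read_eef_pos()
for th in (.12,.07):
    movel(tipc(th,.146),q,speed=.06); pause(.05);print(th,read_ft_force().round(1))
b=tipc(0,.146);h=tipc(.07,.146)[2]
while h>b[2]-.006:
    h-=.0015;movel([b[0],b[1],h],q,speed=.03);pause(.08);f=read_ft_force();print(round(h-b[2],4),f.round(1))
    if f[2]>14:break
pause(.2);print(read_ft_force().round(1),read_eef_pos()-b)
movel([b[0],b[1],.14],q,speed=.15);movel([b[0],b[1],.30],q,speed=.25);pause(.3)
snap("side","s9.png");snap("wrist","w9.png");print([(np.round(d["at"],1),round(d["confidence"],2)) for d in tip_of("side","lid_edge")],proj(camera_params("side"),cw(-.069,0,.054)),read_time_s())
E
python3 -c "
import cv2;a=cv2.imread('pics/s9.png')[80:280,180:380];cv2.imwrite('pics/s9c.png',cv2.resize(a,(600,600)))"
```

```text
0.12 [-0.2  0.2  0.6]
0.07 [-1.1  0.3  1.4]
0.0087 [0.3 0.3 0.1]
0.0072 [-0.3 -0.   3.1]
0.0057 [-1.4 -0.3  4.2]
0.0042 [-0.7 -0.3  3.1]
0.0027 [-0.1  0.8 -0.3]
0.0012 [-0.7  0.  -0.3]
-0.0003 [1.3 0.2 0.2]
-0.0018 [ 0.2 -0.   3. ]
-0.0033 [-3.  -0.4  7.6]
-0.0048 [-4.1 -0.2 12.1]
-0.0063 [-6.1 -1.1 17.2]
[-5.7 -1.3 16.8] [ 0.00019477  0.00011102 -0.00440329]
[(array([245. , 177.5]), 0.94)] [244.7881706 177.8178966] 35.475
```

View pics/s9c.png

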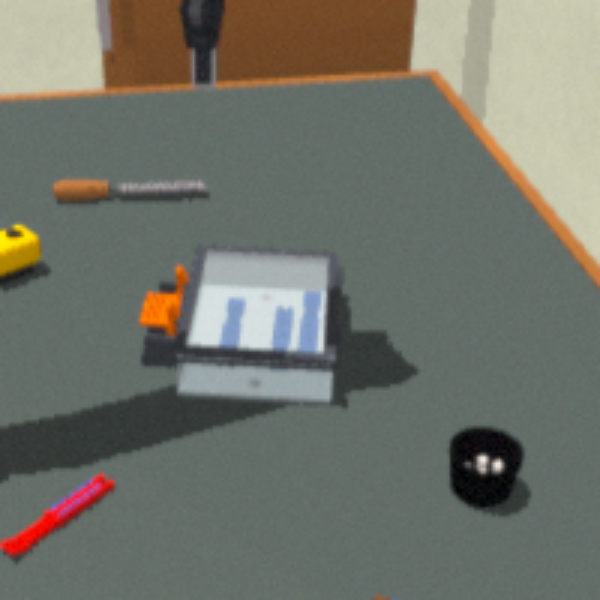

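View pics/w9.png

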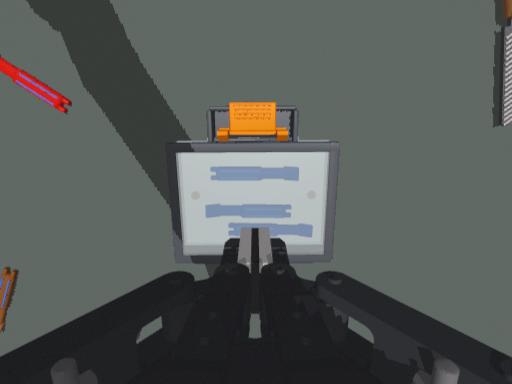

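Both views show the lid shut with the claws over its lip and three blue levers inside. It stayed shut for more than a second after I let go, so I'm handing the job in.

```bash
python3 - <<'E'
from h import *
im,P=snap("top","t10.png")
a=cv2.imread('pics/side0.png').astype(int);b=cv2.imread('pics/s9.png').astype(int)
for n,(x,y) in dict(headlamp=(182,164),cup=(341,236),pump=(244,305),rasp=(235,143)).items():
    print(n,abs(a-b)[y-8:y+8,x-12:x+12].mean().round(1))
for n,o in (("headlamp",(181.7,255.3)),("cap_cup",(311.3,130.5)),("pump",(371.1,210.6)),("rasp",(137.8,213.3)),("lid_edge",0)): print(n,o,[np.round(d["at"],1) for d in tip_of("top",n)][:1])
print(sign_off(),read_time_s())
E
```

```text
headlamp 20.5
cup 4.6
pump 1.4
rasp 2.0
headlamp (181.7, 255.3) [array([182.2, 257.4])]
cap_cup (311.3, 130.5) []
pump (371.1, 210.6) [array([366.8, 210.6])]
rasp (137.8, 213.3) [array([134.6, 213.6])]
lid_edge 0 [array([233.2, 192.4])]
the job is handed in; nothing more can be done
the job is handed in; nothing more can be done
```

```bash
python3 - <<'E'
import cv2,numpy as np
for f in ('side0','s9'):
    h=cv2.cvtColor(cv2.imread(f'pics/{f}.png'),cv2.COLOR_BGR2HSV);m=cv2.inRange(h,(20,150,60),(35,255,255));m[:,:160]=0;m[:,210:]=0;ys,xs=np.nonzero(m);print(f,xs.min(),xs.max(),ys.min(),ys.max(),xs.mean(),ys.mean())
E
```

```text
side0 171 193 155 172 182.732 163.432
s9 171 193 155 172 182.6070038910506 163.2373540856031
```

The blue lever is in the case with the other two, the lid is latched shut, and I handed the job in at about 36 s of the 58 s allowed.

I pressed the orange pad until the lid sprang fully open, then gripped the blue lever and laid it flat in the free front half, along the case's y. I then pushed the lid down from behind. The force rose to about 4 N over the last 10 mm and dropped as the claws snapped. I pressed on to about 17 N against the stop.

**Last checks:**
- **Lid:** it stayed shut for over a second after release. The network put its edge at (245.0, 177.5), against (244.8, 177.8) expected for a shut lid.
- **Levers:** all three blue levers show inside through the clear lid.
- **Things to leave alone:** the cup, pump and rasp look unchanged in the side view.
- **Headlamp:** a before/after picture comparison flagged it, but its pixel outline is identical, so I put that down to the arm's shadow.

**Disagreements and misses:**
- **Pad press:** my first try stopped too high because force noise looked like contact. I repeated it with settled readings.
- **Pad height:** early camera estimates ranged from 29 to 47 mm, so I relied on force contact instead.
- **Final top view:** the network did not find the cup, and it placed the pump and rasp 3–4 pixels from its first readings. I relied on the side view for all three.

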